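Snap the filled meal boxes shut

ROBOT

A 6-joint arm with a two-finger parallel gripper is mounted at the origin on the work surface. World frame = base frame: x ahead of the robot, y to its left, z up, the work surface at z = 0. Lengths are in m, angles in rad, forces in N, time in s.
With the tool pointing down it reaches from about 0.35 to 0.85 m from the base axis. Payload 8.1 kg.
Tool frame: the origin (TCP) lies on the centre line of the jaws, within the pads' length; the fingertips stand ctrl.tips_ahead ahead of it and the grasp point (between the pads) lies 3 mm ahead of it (ctrl.tips_ahead is the distance from the TCP to the fingertips, in m); z points along the fingers, x is the direction in which the jaws open and shut, and the axes are right-handed (so a half turn about z gives the same grasp; the last joint's range is limited). The gripper opens to 85 mm and grips with 20 to 120 N. Pads are 22 mm wide; open, the fingers measure 114 mm over their backs; the gripper's body (76 mm by 85 mm) begins 54 mm behind the grasp point. The pads swing forward as they close: fully open they stand 13 mm farther back than shut.
Start: joints at [1.066, 0.13, 1.488, -0, 1.523, -0.085], TCP at [0.245, 0.548, 0.253] pointing down, gripper open.
Joint ranges: [-2.96, 2.96], [-0.89, 2.26], [0.02, 2.5], [-1.34, 4.48], [0, 2.73], [-2.66, 2.66]. Speed limits (rad/s): [2.39, 2.39, 2.79, 3.14, 3.14, 3.14].

INTERFACE

Orientations are given as [roll, pitch, yaw] about the fixed x, y, z axes, in that order (R = Rz(yaw) Ry(pitch) Rx(roll)).
In Python, from plant import ctrl gives the robot as it stands.
- The arm moves only by the tool apply_moves, never from a script. Its argument "targets" is text: rows parted by semicolons, each of 4 numbers parted by spaces: the shift along the tool's x, y, z in units of 25 mm (1.0 is 25 mm), then the turn about the tool's z in units of 10 degrees (1.0 is 10 degrees). A call has 1 to 12 rows; each row shifts and turns the commanded pose from where the row before left it, along the tool's axes as they then stand; what a row does not reach is not made up. A row lasts 1/8 s, in which the tool goes at most 62.5 mm and 10.7 degrees, less where a joint would pass 70% of its speed; a pose out of reach is approached as far as the arm can. A call with a number of a shift or a turn outside -1 to 1 is refused whole. A call with a gripper value outside its range is refused whole. "grip" is the closure in counts, from 0 (fully open) to 255 (shut), set as the call begins (left out, the last holds). The fingers move at their own pace and stop on an object; "newtons" is the grip in N (left out, the last holds). Time passes only in rows, so rows that do not move let the fingers close. It gives the time, the measured TCP pose, the force and the opening at its end, in the units of the state.
- ctrl.read_state(): the state, without advancing time (a new reading comes with each control period).
- ctrl.snapshot(name): name is "side" or "top" or "wrist"; returns a dict with "color" (420x560x3 uint8, red, green, blue), "fx", "fy", "cx", "cy" (pixels), "R" (3x3) and "t" (3): a world point X has camera coordinates R X + t; the wrist camera has in their place "tool_from_camera" (4x4, takes a point from camera to tool coordinates, whose origin is the TCP and whose axes are the tool frame's). Camera axes: x right, y down, z forward; pixel columns grow to the right and rows downward; lengths in m; the calibration is good to about 2 mm. The wrist camera is an equidistant fisheye: a pixel r from the principal point sees the ray r / f radians off the axis. A picture is of the moment at which its call begins: read the wrist's pose just before it. There is no depth.
- ctrl.hand_in(): hands the job in, once; it reports no verdict.
The state is a dict: "time": time; "q": joint angles; "joint_vel": joint speeds; "tau": joint torques, N m; "eef_pos": TCP position; "eef_rot": TCP orientation; "wrist_force": force on the tool from outside, world axes, zero at the start; "torque": the same for the moment, N m; "grip_width": finger opening in m.
Only numpy, scipy, OpenCV 4.12 (cv2) and the standard library are available. Lean on these libraries where they do the work, as an engineer would, in place of code of your own. Each camera call takes 0.05 s, during which the arm holds its last target. There are 200 camera calls.

TASK

Close the two meal boxes that have a meal in them: press each hinged lid fully down until its front catch snaps and holds it shut. A spatula was left lying across one of them, so first lay it flat in the shallow steel pan. Leave the empty box's lid open and do not knock over or shift the bottle, the pepper mill or the stack of foil trays.

Things in the scene. Friction and masses are not known exactly. Their poses are not given: they have to be found in the camera images.
- box_a: Aluminium meal box, 150 (x) x 130 (y) x 60 mm high, wall 4 mm, fixed to the bench. Holds a meal; the spatula lies across its rim. The three boxes look alike and stand in a row about 180 mm apart, in any order. Origin: centre of the underside; z up; own -x is the front (catch side, roughly towards the robot); the lid hinges on the +x side.
- box_b: Same kind of box, fixed, with a meal in it and nothing on top; same axes.
- box_c: Same kind of box, fixed, empty; its lid must stay open; same axes.
- lid_a (a joint): Angle of box_a's lid, rad: 0 = shut, 1.57 = upright, stop at 1.85. It stays by hinge friction where left between about 0.75 and 1.75 rad; pushed lower it springs back to 0.4 unless caught. At about 0.07 a bead under its front tongue meets a spring catch on the box front: some 9 N down near the front edge (more if quick) snaps it past, and the catch holds it within 0.01 of 0. Starts 1.3 to 1.65.
- lid_b (a joint): Same for box_b; starts between 0.85 and 1.65.
- lid_c (a joint): Same for box_c; starts between 0.85 and 1.65 and must never go below 0.5.
- lid_a_hinge (a point): On the hinge axis (the box's y axis) of box_a's lid, mid-width, 79 mm behind the box centre, 60 mm above the bench. The lid is a flat grey plastic plate, 154 mm from hinge to front, 132 mm wide, 6 mm thick, 80 g, with a tongue 12 mm long and 44 mm wide at the front. Its outer face (the upper one when shut) lies 7 mm above the axis when shut.
- lid_b_hinge (a point): Same for box_b.
- lid_c_hinge (a point): Same for box_c.
- lid_a_edge (a point): Point on the outer face of box_a's lid, mid-width, 150 mm from the hinge axis, close to the front edge: press near here. 67 mm above the bench when shut.
- lid_b_edge (a point): Same for box_b.
- lid_c_edge (a point): Same for box_c.
- meal_a: Foil tray with food, 117 x 100 x 34 mm, 0.25 kg, loose inside box_a, wholly below the rim. Origin: centre of the underside.
- meal_b: The same in box_b.
- spatula: Serving spatula, 170 mm long, about 110 g, loose, lying flat across the left and right rims of box_a, 25 to 50 mm in front of the box centre. Black handle 110 x 18 wide x 16 mm high, from x = -85 to 25 mm; steel blade 62 x 46 x 4 mm, from x = 23 to 85 mm. Origin: mid-length, on the flat underside, near the centre of mass; x towards the blade, z up.
- spatula_heel (a point): On the spatula's axis, 80 mm from the middle towards the handle end, 6 mm above the underside.
- spatula_tip (a point): On the spatula's axis, 80 mm from the middle towards the blade end, 6 mm above the underside.
- pan: Shallow steel utensil pan, 220 (x) x 115 (y) x 30 mm high, wall and floor 4 mm, open above, fixed, to the left or right of the boxes. Origin: centre of the underside.
- stack: Stack of empty foil trays, about 117 x 100 x 80 mm high, 0.25 kg, loose bystander, on the other side. Origin: centre of the underside.
- oil: Green glass oil bottle, 58 mm in diameter, 170 mm high, loose bystander in front of the boxes. Origin: centre of the underside.
- mill: Wooden pepper mill, 54 mm in diameter, 145 mm high, loose bystander in front of the boxes. Origin: centre of the underside.
There are look-alikes about, which are no part of the job. What is meant by the spatula is not red, and is the larger of those in its own colour. What is shaped like the box_a but red is not meant.

How it is judged:
On the way, in this order (a step that is already met when the one before it is completed fails the run):
1. the spatula lies flat in the pan (x of spatula_heel in the frame of pan between -0.11 and 0.11 m and y of spatula_heel in the frame of pan between -0.0575 and 0.0575 m and z of each of spatula_heel, spatula_tip in the frame of pan below 0.022 m and x of spatula_tip in the frame of pan between -0.11 and 0.11 m and y of spatula_tip in the frame of pan between -0.0575 and 0.0575 m), for 0.2 s.
2. both filled boxes are shut (value of joint each of lid_a, lid_b below 0.02 rad), for 0.2 s.
At the end, for the whole second after the job is handed in: The lids of the two filled boxes (box_a, box_b) are caught shut (within 0.02 rad of 0) with their meals inside, the empty box's lid is still open (above 0.5 rad), and the spatula lies at rest flat on the floor of the pan, both its ends inside the walls and less than 22 mm above the pan's underside (all of step 1 and all of step 2 and linear speed of spatula below 0.02 m/s and value of joint lid_c above 0.5 rad and horizontal distance between meal_a and box_a below 0.04 m and horizontal distance between meal_b and box_b below 0.04 m); the robot touches nothing.
It fails at once if the empty box's lid is pushed below 0.5 rad (value of joint lid_c below 0.5 rad).
It fails at once if the bottle, the mill or the stack is moved by more than 25 mm or tipped by more than 0.3 rad (distance of any of oil, mill, stack from where it was at the start of the episode above 0.025 m or angle between any of oil, mill, stack's own z axis and vertical above 0.3 rad).
It also fails if it takes over 62 s, if anything falls off the work surface, if the arm or the gripper's body presses on something with over 40 N, if the wrist force passes 120 N, or if a joint passes its speed limit or range.

## Working session

There is one attempt and no reset: what is moved stays moved. The work goes in short steps, Python scripts to look and compute and a tool call to move; the robot and the scene stay as the last step left them, time stands still between calls to the robot, and variables do not carry over. Pictures are saved under pics/ and viewed, about 8 in all and at most 12, crops included, and the job is handed in when it is done.

Besides the shell and the picture viewer there is one more tool, called after ">>>" in YAML: its name, and indented under it one key for each argument. apply_moves: Moves the arm, as the interface text tells. Its arguments: {"type":"object","properties":{"targets":{"type":"string"},"grip":{"type":"number"},"newtons":{"type":"number"}},"required":["targets"]}

```bash
ls; mkdir -p pics; cat > h.py <<'E'
import numpy as np, cv2, pickle
def snap(n):
    from plant import ctrl
    s=ctrl.read_state(); d=ctrl.snapshot(n); d['st']=s
    return d
def save(d,f): cv2.imwrite('pics/'+f,d['color'][:,:,::-1])
def ray(d,u,v):
    r=np.array([(u-d['cx'])/d['fx'],(v-d['cy'])/d['fy'],1.]); R=np.array(d['R']);t=np.array(d['t'])
    return -R.T@t, R.T@r
def onz(d,u,v,z):
    o,r=ray(d,u,v); return o+r*(z-o[2])/r[2]
def proj(d,X):
    c=np.array(d['R'])@np.array(X)+np.array(d['t']); return d['fx']*c[0]/c[2]+d['cx'],d['fy']*c[1]/c[2]+d['cy']
E
python3 - <<'E'
from h import *
from plant import ctrl
for n in('top','side'):
    d=snap(n); save(d,n+'0.png'); pickle.dump(d,open(n+'0.pkl','wb')); 
    R=np.array(d['R']);print(n,-R.T@np.array(d['t']),R[2],d['fx'])
s=ctrl.read_state();print(s,ctrl.tips_ahead)
E
```

```text
pics
top [ 0.17108973 -0.08048182  1.289787  ] [ 0.23250394 -0.02868636 -0.97217232] 425.61040226930305
side [-0.14802355 -1.04096682  1.22471791] [ 0.36304329  0.58703996 -0.7235908 ] 487.8830350692163
{'time': 0.1, 'q': array([ 1.06557942e+00,  1.31073682e-01,  1.48916018e+00,  3.90227976e-05,
        1.52297281e+00, -8.54077232e-02]), 'joint_vel': array([-0.00071943, -0.00107522, -0.00253036, -0.00071093,  0.00209941,
       -0.0004547 ]), 'tau': array([ 1.39891825e-03, -5.70949495e+01, -5.01943445e+01, -1.61729436e-04,
        8.19986133e-03,  1.40592892e-04]), 'eef_pos': array([0.24430891, 0.54752508, 0.25236203]), 'eef_rot': array([-3.14141614e+00,  1.60481538e-03,  1.15098539e+00]), 'wrist_force': array([-0.01776683, -0.55926524,  0.38823809]), 'torque': array([-0.03296572,  0.10065993,  0.00049079]), 'grip_width': 0.08567622106671532} 0.022
```

View pics/top0.png

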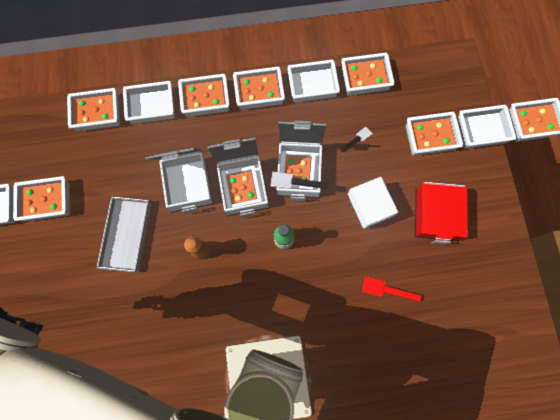

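View pics/side0.png

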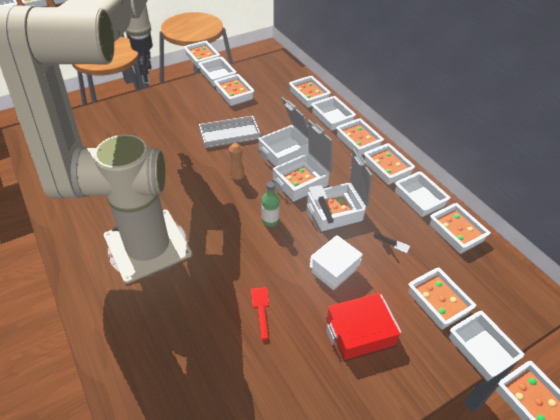

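The top view shows box_c (empty) at (186,182), box_b at (242,188) and box_a with the spatula at (299,170). The pan is at (124,235), the mill at (193,245), the bottle at (284,237) and the stack at (373,203). The red box, red spatula and small black spatula are decoys. The side view agrees.

```bash
python3 - <<'E'
from h import *
d=pickle.load(open('top0.pkl','rb'));c=d['color'][105:285,90:350,::-1]
cv2.imwrite('pics/topc.png',cv2.resize(c,None,fx=3,fy=3,interpolation=cv2.INTER_CUBIC))
d=pickle.load(open('side0.pkl','rb'));c=d['color'][80:240,190:390,::-1]
cv2.imwrite('pics/sidec.png',cv2.resize(c,None,fx=3.75,fy=3.75,interpolation=cv2.INTER_CUBIC))
E
```

```text
(no output)
```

View pics/topc.png

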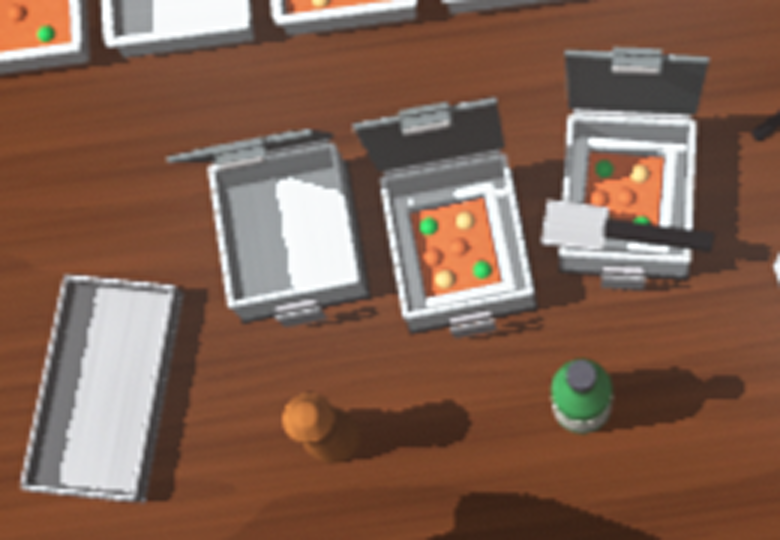

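View pics/sidec.png

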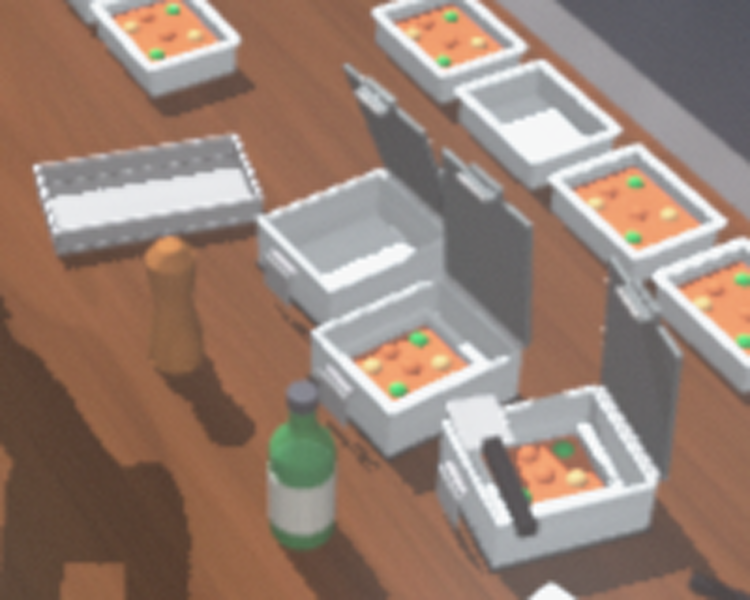

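```bash
python3 - <<'E'
from h import *
np.set_printoptions(precision=4,suppress=True)
d=pickle.load(open('top0.pkl','rb'));e=pickle.load(open('side0.pkl','rb'))
P=lambda p,z:onz(d,90+(p[0]-1)/3,105+(p[1]-1)/3,z)
for n,q in dict(a=[(562,262),(690,273),(695,118),(568,115)],b=[(410,327),(534,304),(505,153),(382,182)],c=[(230,318),(367,295),(333,145),(210,167)]).items():
    w=np.array([P(p,.06) for p in q]);f=(w[0]+w[1])/2;b=(w[2]+w[3])/2;ax=b-f
    l=(w[0]+w[3]-w[1]-w[2])/2
    print(n,w.mean(0)[:2],'len',np.linalg.norm(ax),np.linalg.norm(l),'yaw',np.arctan2(ax[1],ax[0]),np.arctan2(-l[0],l[1]))
w=np.array([P(p,.03) for p in [(65,277),(178,290),(145,498),(23,487)]]);print('pan',w.mean(0),w[:,:2].tolist())
for n,p,z in [('heel',(712,240),.076),('junc',(607,232),.07),('tip',(543,223),.064),('mill',(308,418),.14),('oil',(581,372),.17)]: print(n,P(p,z))
# lid tongue tips, two view
for n,p,s in [('a',(637,50),(622,270)),('b',(425,110),(468,165)),('c',(240,150),(365,85))]:
    o1,r1=ray(d,90+(p[0]-1)/3,105+(p[1]-1)/3);o2,r2=ray(e,190+(s[0]-1)/3.75,80+(s[1]-1)/3.75)
    k=np.linalg.lstsq(np.array([r1,-r2]).T,o2-o1,rcond=None)[0];A=o1+k[0]*r1;B=o2+k[1]*r2;print('lid',n,(A+B)/2,np.linalg.norm(A-B))
E
```

```text
a [ 0.5938 -0.1792] len 0.1618084747040446 0.12962071699619876 yaw -0.18444285586240067 -0.20026289288253996
b [ 0.5664 -0.001 ] len 0.15895525081143488 0.12667581189298907 yaw 0.06296799309051329 0.0751221756962378
c [0.6021 0.1703] len 0.16302086630511206 0.13204984683352256 yaw 0.08135148840263623 0.037698260194763904
pan [0.4752 0.3717 0.03  ] [[0.5946087661798598, 0.40427438747708144], [0.5642726897807074, 0.2903344547706131], [0.35705834281414695, 0.3367241896990382], [0.38494700643710394, 0.45534299418614677]]
heel [ 0.5257 -0.2521  0.076 ]
junc [ 0.5506 -0.1505  0.07  ]
tip [ 0.5711 -0.0885  0.064 ]
mill [0.3924 0.1487 0.14  ]
oil [ 0.3933 -0.1028  0.17  ]
lid a [ 0.6478 -0.1881  0.259 ] 0.00971223984439806
lid b [0.6241 0.0025 0.2467] 0.009454638141570446
lid c [0.6188 0.1695 0.2295] 0.006908023514490703
```

>>> apply_moves:
  targets: "0 0 -0.4 1;0 0 -0.4 1;0 0 -0.4 1;0 0 -0.4 1;0 0 -0.4 1;0 0 -0.4 1;0 0 0 1;0 0 0 1;0.8 1 0 0.14;0.8 1 0 0;0.8 1 0 0;0.8 1 0 0"
  grip: 60

```text
time: 1.6
eef_pos: [0.2958, 0.4294, 0.3127]
eef_rot: [3.141, 0.0, -0.27]
wrist_force: [0.6, 0.1, -0.4]
grip_width: 0.0649
```

>>> apply_moves:
  targets: "0.75 1 0 0;0.75 1 0 0;0.75 1 0 0;0.75 1 0 0;0.75 1 0 0;0.75 1 0 0;0.75 1 0 0;0.75 1 0 0;0.75 1 0 0;0.75 1 0 0;0.75 1 0 0;0.75 1 0 0"

```text
time: 3.1
eef_pos: [0.4327, 0.0804, 0.3129]
eef_rot: [3.141, 0.001, -0.27]
wrist_force: [0.1, 0.9, -0.6]
grip_width: 0.0652
```

>>> apply_moves:
  targets: "0.75 1 0 0;0.75 1 0 0;0.75 1 0 0;0.75 1 0 0;0 1 0 0;0 1 0 0;0 1 0 0;0 0.7 0 0;0 0 0 0;0 0 0 0"

```text
time: 4.35
eef_pos: [0.4538, -0.1236, 0.3132]
eef_rot: [-3.141, 0.0, -0.27]
wrist_force: [-0.1, 0.2, -0.1]
grip_width: 0.0649
```

```bash
python3 - <<'E'
from h import *
d=snap('wrist');save(d,'w1.png');pickle.dump(d,open('w1.pkl','wb'));print(d['st']['eef_pos'],d['st']['eef_rot'],d['st']['time'],d['fx'],d['cx'],d['cy'],d['tool_from_camera'])
E
```

```text
[ 0.45375169 -0.12364773  0.31321033] [-3.14119334e+00  1.11209286e-04 -2.69685761e-01] 4.35 325.19226210127806 285.2294348532378 206.26774951199445 [[ 9.99999683e-01 -6.09544517e-04 -5.12328888e-04 -1.41638504e-04]
 [ 7.40649995e-04  9.48279829e-01  3.17434744e-01 -8.14033592e-02]
 [ 2.92340542e-04 -3.17435023e-01  9.48279980e-01 -1.20966360e-01]
 [ 0.00000000e+00  0.00000000e+00  0.00000000e+00  1.00000000e+00]]
```

View pics/w1.png

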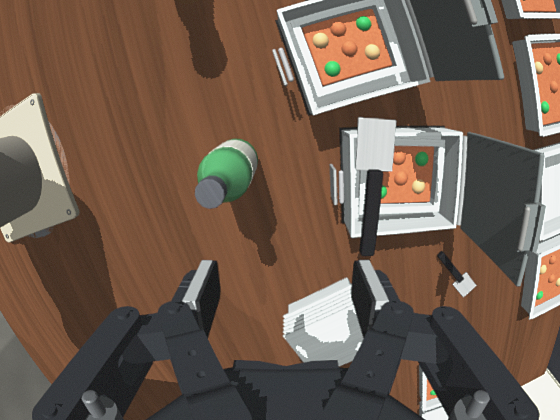

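```bash
cat >> h.py <<'E'
from scipy.spatial.transform import Rotation as Ro
def wonz(d,u,v,z):
    a=np.array([u-d['cx'],v-d['cy']]);r=np.hypot(*a);th=r/d['fx'];c=np.array([*(a/r*np.sin(th)),np.cos(th)])
    T=np.array(d['tool_from_camera']);R=Ro.from_euler('xyz',d['st']['eef_rot']).as_matrix()
    o=R@T[:3,3]+d['st']['eef_pos'];r=R@T[:3,:3]@c
    return o+r*(z-o[2])/r[2]
def tool(pos,yaw,tgt):
    D=np.array(tgt)-pos;c,s=np.cos(yaw),np.sin(yaw)
    return np.array([c*D[0]+s*D[1],s*D[0]-c*D[1],-D[2]])/.025
E
python3 - <<'E'
from h import *
np.set_printoptions(precision=4,suppress=True)
d=pickle.load(open('w1.pkl','rb'))
W=lambda p,z:wonz(d,*p,z)
for n,p,z in [('heel',(369,255),.076),('j',(375,170),.07),('tip',(377,118),.064)]:print(n,W(p,z))
h=W((369,255),.07);t=W((377,118),.064);print('mid',(h+t)/2,'ang',np.arctan2(*(t-h)[1::-1]),np.linalg.norm(t-h))
for n,q in dict(a=[(342,130),(346,237),(460,230),(463,128)],b=[(278,12),(312,113),(430,81),(390,0)]).items():
    w=np.array([W(p,.06) for p in q]);f=(w[0]+w[1])/2;b=(w[2]+w[3])/2;print(n,w.mean(0),np.linalg.norm(b-f),np.arctan2(*(b-f)[1::-1]),f)
m=(h+t)/2
print(tool(d['st']['eef_pos'],d['st']['eef_rot'][2],[m[0],m[1],.083]))
E
```

```text
heel [ 0.5277 -0.2513  0.076 ]
j [ 0.556  -0.1474  0.07  ]
tip [ 0.573  -0.0891  0.064 ]
mid [ 0.5508 -0.1719  0.067 ] ang 1.3091380544461964 0.1715447655149269
a [ 0.5968 -0.1772  0.06  ] 0.16233383133836338 -0.21469775673051786 [ 0.5175 -0.1599  0.06  ]
b [ 0.569 -0.005  0.06 ] 0.14144797377469187 -0.018937869623853156 [ 0.4983 -0.0036  0.06  ]
[4.2559 0.8275 9.2084]
```

>>> apply_moves:
  targets: "0.85 0.2 0.6 0;0.85 0.2 0.6 0;0.85 0.2 0.6 0;0.85 0.2 0.6 0;0.8 0.15 0.6 0;0 0 1 0;0 0 1 0;0 0 1 0;0 0 1 0;0 0 0.6 0;0 0 0 0;0 0 0 0"
  grip: 155
  newtons: 50

```text
time: 5.9
eef_pos: [0.5493, -0.175, 0.1244]
eef_rot: [3.141, -0.002, -0.269]
wrist_force: [0.2, 0.5, 0.1]
grip_width: 0.0335
```

```bash
python3 - <<'E'
from h import *
d=snap('wrist');save(d,'w2.png');pickle.dump(d,open('w2.pkl','wb'));print(d['st']['eef_pos'],d['st']['eef_rot'],d['st']['grip_width'])
from plant import ctrl;print(ctrl.tips_ahead)
E
```

```text
[ 0.54926647 -0.17500684  0.12444824] [ 3.14141424e+00 -1.53415014e-03 -2.69396893e-01] 0.03349065536552234
0.022
```

View pics/w2.png

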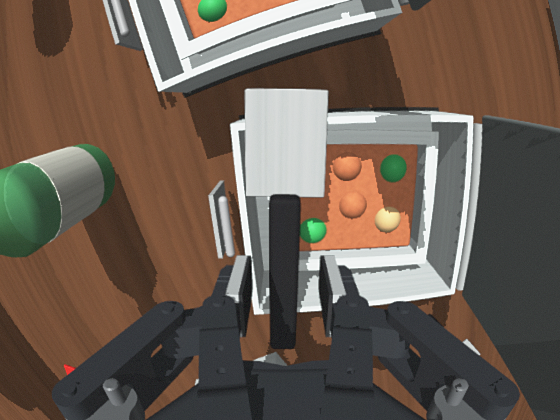

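The handle is centred between the jaws: handle at column 285, jaws at 240 and 330. I'll descend and grip.

>>> apply_moves:
  targets: "0 0 0.6 0;0 0 0.6 0;0 0 0.4 0;0 0 0 0;0 0 0 0"

```text
time: 6.58
eef_pos: [0.5483, -0.1749, 0.0828]
eef_rot: [-3.141, 0.001, -0.27]
wrist_force: [-0.3, -0.4, 0.8]
grip_width: 0.0338
```

>>> apply_moves:
  targets: "0 0 0 0;0 0 0 0;0 0 0 0;0 0 0 0"
  grip: 255

```text
time: 7.08
eef_pos: [0.5486, -0.175, 0.0833]
eef_rot: [3.142, -0.0, -0.27]
wrist_force: [0.1, 0.1, 0.3]
grip_width: 0.0168
```

>>> apply_moves:
  targets: "0 0 -0.4 0;0 0 -0.8 0;0 0 -1 0;0 0 -1 0;0 0 0 0"

```text
time: 7.7
eef_pos: [0.5506, -0.1758, 0.1674]
eef_rot: [3.141, -0.007, -0.27]
wrist_force: [-0.3, -1.0, -1.3]
grip_width: 0.0167
```

```bash
python3 - <<'E'
from h import *
d=snap('wrist');save(d,'w3.png');pickle.dump(d,open('w3.pkl','wb'));print(d['st']['eef_pos'],d['st']['eef_rot'],d['st']['grip_width'])
E
```

```text
[ 0.55058275 -0.17582989  0.16743493] [ 3.14071149 -0.00658643 -0.26967412] 0.016716495512895207
```

View pics/w3.png

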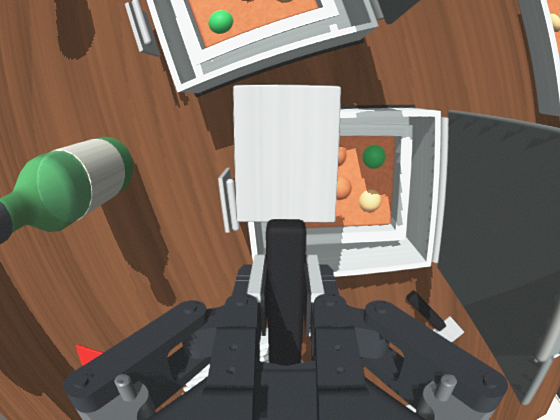

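>>> apply_moves:
  targets: "-0.4 0 -1 0;-0.4 0 -1 0;-0.4 -0.3 -1 0;-0.4 -1 -0.6 0;-0.4 -1 0 0;-0.4 -1 0 0;-0.4 -1 0 0;-0.4 -1 0 0;-0.4 -1 0 0;-0.4 -1 0 0;-0.4 -1 0 0;-0.4 -1 0 0"

```text
time: 9.25
eef_pos: [0.494, 0.0819, 0.2519]
eef_rot: [3.141, 0.002, -0.27]
wrist_force: [-0.2, 0.2, -0.7]
grip_width: 0.0167
```

>>> apply_moves:
  targets: "-0.35 -1 0 0;-0.35 -1 0 0;-0.35 -1 0 0;-0.35 -1 0 0;-0.35 -1 0 0;-0.35 -1 0 0;-0.35 -1 0 0;-0.35 -1 0 0;-0.35 -1 0 0;-0.35 -1 0 0;-0.35 -1 0 0;0 0 0 0"

```text
time: 10.75
eef_pos: [0.4742, 0.3729, 0.2515]
eef_rot: [3.14, 0.002, -0.268]
wrist_force: [0.1, -0.4, -1.0]
grip_width: 0.0166
```

>>> apply_moves:
  targets: "0 0 0 -1;0 0 0 -1;0 0 0 -1;0 0 0 -1;0 0 0 -1;0 0 0 -1;0 0 0 -1;0 0 0 -1;0 0 0 -1;0 0 0 -0.2;0 0 0 0"

```text
time: 12.12
eef_pos: [0.4753, 0.3713, 0.2528]
eef_rot: [-3.141, 0.001, 1.333]
wrist_force: [-0.8, -0.9, -1.4]
grip_width: 0.0167
```

```bash
python3 - <<'E'
from h import *
d=snap('wrist');save(d,'w4.png');pickle.dump(d,open('w4.pkl','wb'));print(d['st']['eef_pos'],d['st']['eef_rot'],d['st']['grip_width'],d['st']['time'])
E
```

```text
[0.47526291 0.37126208 0.2528245 ] [-3.14113615e+00  6.48449875e-04  1.33267954e+00] 0.016703555741874064 12.125
```

View pics/w4.png

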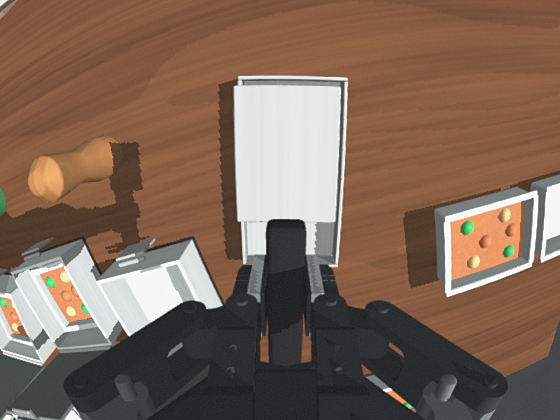

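```bash
python3 - <<'E'
from h import *
np.set_printoptions(precision=4,suppress=True)
d=pickle.load(open('w4.pkl','rb'))
A,B,C=[wonz(d,*p,.03) for p in[(238,77),(347,79),(338,266)]]
print(A,B,C,np.linalg.norm(B-A),np.linalg.norm(C-B)) 
e=(B-A);print('dir AB',np.arctan2(e[1],e[0]),'BC',np.arctan2(*(C-B)[1::-1]))
m=(A+B)/2;u=np.array([np.cos(-.232),np.sin(-.232),0]);print('ctr',m+.11*u)
E
```

```text
[0.3581 0.3489 0.03  ] [0.3864 0.4589 0.03  ] [0.5968 0.4072 0.03  ] 0.11364531771625347 0.21666377403397288
dir AB 1.3189864714757902 BC -0.24110542159946538
ctr [0.4793 0.3786 0.03  ]
```

>>> apply_moves:
  targets: "0.2 0.2 1 0;0 0 1 0;0 0 1 0;0 0 1 0;0 0 1 0;0 0 1 0;0 0 1 0;0 0 0.8 0;0 0 0.6 0;0 0 0.5 0;0 0 0 0;0 0 0 0"

```text
time: 13.68
eef_pos: [0.4819, 0.3758, 0.0316]
eef_rot: [3.141, -0.001, 1.336]
wrist_force: [-0.7, 0.0, -1.1]
grip_width: 0.0164
```

>>> apply_moves:
  targets: "0 0 0 0;0 0 0 0;0 0 0 0"
  grip: 165

```text
time: 14.05
eef_pos: [0.4816, 0.3757, 0.0313]
eef_rot: [3.141, -0.001, 1.336]
wrist_force: [0.9, 0.3, -0.2]
grip_width: 0.0301
```

>>> apply_moves:
  targets: "0 0 -0.5 0;0 0 -1 0;0 0 -1 0;0 0 -1 0;0 0 -1 0;0 0 -1 0;0 0 -1 0;0 0 -1 0;0 0 -1 0;0 0 -1 0;0 0 0 0"

```text
time: 15.42
eef_pos: [0.4824, 0.3763, 0.2721]
eef_rot: [3.138, -0.004, 1.336]
wrist_force: [0.7, 0.5, 0.2]
grip_width: 0.0297
```

```bash
python3 - <<'E'
from h import *
d=snap('wrist');save(d,'w5.png');pickle.dump(d,open('w5.pkl','wb'));print(d['st']['eef_pos'],d['st']['eef_rot'],d['st']['grip_width'],d['st']['time'])
E
```

```text
[0.48244338 0.37625014 0.27214006] [ 3.13758085 -0.00423809  1.33602886] 0.02971177052922224 15.425
```

View pics/w5.png

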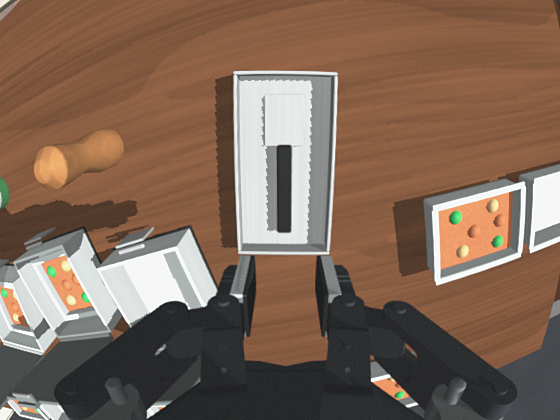

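The spatula lies flat in the pan: blade at (285,120), handle from (285,145) to (285,232), all inside the walls. Next I'll get the lid angles and waypoints for closing.

```bash
python3 - <<'E'
from h import *
np.set_printoptions(precision=4,suppress=True)
d=pickle.load(open('top0.pkl','rb'));e=pickle.load(open('side0.pkl','rb'))
# lid angle: side ray of tongue tip onto the box mid-plane
for n,c,yaw,s in [('a',(.595,-.178),-.2,(622,270)),('b',(.5675,-.002),.07,(468,160)),('c',(.602,.17),.06,(365,85))]:
    o,r=ray(e,190+(s[0]-1)/3.75,80+(s[1]-1)/3.75);ux=np.array([np.cos(yaw),np.sin(yaw),0]);uy=np.array([-ux[1],ux[0],0])
    h=np.array([*c,.06])+.079*ux;k=-((o-h)@uy)/(r@uy);P=o+k*r-h;print(n,'hinge',h,'tip x',P@ux,'z',P[2],'ang',np.arctan2(P[2],-P@ux))
r,w=.142,.011
for i in range(0,17):
    th=1.6-.1*i
    print('%.1f box-x(from hinge) %.4f tcp z %.4f'%(th,-r*np.cos(th)+.007*np.sin(th)+w,.06+r*np.sin(th)+.007*np.cos(th)+.022))
E
```

```text
a hinge [ 0.6724 -0.1937  0.06  ] tip x -0.030267632174012942 z 0.1980283578553696 ang 1.4191252111573438
b hinge [0.6463 0.0035 0.06  ] tip x -0.02868787440186337 z 0.19279156794883318 ang 1.4230776974773671
c hinge [0.6809 0.1747 0.06  ] tip x -0.06517647744717887 z 0.16822526192906012 ang 1.2011679170890657
1.6 box-x(from hinge) 0.0221 tcp z 0.2237
1.5 box-x(from hinge) 0.0079 tcp z 0.2241
1.4 box-x(from hinge) -0.0062 tcp z 0.2231
1.3 box-x(from hinge) -0.0202 tcp z 0.2207
1.2 box-x(from hinge) -0.0339 tcp z 0.2169
1.1 box-x(from hinge) -0.0472 tcp z 0.2117
1.0 box-x(from hinge) -0.0598 tcp z 0.2053
0.9 box-x(from hinge) -0.0718 tcp z 0.1976
0.8 box-x(from hinge) -0.0829 tcp z 0.1887
0.7 box-x(from hinge) -0.0931 tcp z 0.1788
0.6 box-x(from hinge) -0.1022 tcp z 0.1680
0.5 box-x(from hinge) -0.1103 tcp z 0.1562
0.4 box-x(from hinge) -0.1171 tcp z 0.1437
0.3 box-x(from hinge) -0.1226 tcp z 0.1307
0.2 box-x(from hinge) -0.1268 tcp z 0.1171
0.1 box-x(from hinge) -0.1296 tcp z 0.1031
0.0 box-x(from hinge) -0.1310 tcp z 0.0890
```

```bash
python3 - <<'E'
from h import *
np.set_printoptions(precision=4,suppress=True)
d=pickle.load(open('top0.pkl','rb'));e=pickle.load(open('side0.pkl','rb'))
for n,p,s in [('oil cap',(581,372),(302,387)),('boxa frontright',(690,273),(497,540)),('a right-top corner lid',(708,58),(678,357)),('a left-top',(566,52),(612,262)),('b lt',(355,126),(447,152)),('b rt',(497,99),(530,222)),('b tongue',(425,118),(475,180)),('c lt',(168,158),(347,68))]:
    o1,r1=ray(d,90+(p[0]-1)/3,105+(p[1]-1)/3);o2,r2=ray(e,190+(s[0]-1)/3.75,80+(s[1]-1)/3.75)
    k=np.linalg.lstsq(np.array([r1,-r2]).T,o2-o1,rcond=None)[0];A=o1+k[0]*r1;B=o2+k[1]*r2;print(n,(A+B)/2,np.linalg.norm(A-B))
E
```

```text
oil cap [ 0.3925 -0.1026  0.1731] 0.000513207379713942
boxa frontright [ 0.5082 -0.2305  0.0414] 0.007670501196855056
a right-top corner lid [ 0.6563 -0.2572  0.2125] 0.002425421845415974
a left-top [ 0.6837 -0.1302  0.2074] 0.0013038042985045431
b lt [0.6408 0.0683 0.2086] 0.0026690176944681615
b rt [ 0.6428 -0.0622  0.2188] 0.0006021972710473956
b tongue [0.63   0.004  0.2251] 0.001712846357142029
c lt [0.6385 0.2417 0.1969] 0.001199145566302108
```

>>> apply_moves:
  targets: "0 0 -1 -0.8;0 0 -1 -0.83;-0.95 0.49 0 0;-0.95 0.49 0 0;-0.95 0.49 0 0;-0.95 0.49 0 0;-0.95 0.49 0 0;-0.95 0.49 0 0;-0.95 0.49 0 0;-0.95 0.49 0 0;-0.95 0.49 0 0;-0.95 0.49 0 0"
  grip: 255

```text
time: 16.98
eef_pos: [0.6153, 0.1435, 0.3166]
eef_rot: [-3.139, 0.0, 1.62]
wrist_force: [0.5, -0.6, -1.0]
grip_width: 0.0002
```

>>> apply_moves:
  targets: "-0.95 0.49 0 0;-0.95 0.49 0 0;-0.95 0.49 0 0;-0.95 0.49 0 0;-0.95 0.49 0 0;-0.95 0.49 0 0;0 0 0 0"

```text
time: 17.85
eef_pos: [0.6963, 0.0035, 0.3168]
eef_rot: [-3.14, 0.0, 1.618]
wrist_force: [0.2, -0.6, -0.1]
grip_width: 0.0003
```

```bash
python3 - <<'E'
from h import *
d=snap('side');save(d,'s2.png');print(d['st']['eef_pos'],d['st']['eef_rot'],d['st']['grip_width'],d['st']['q'])
s=d['st'];print(tool(s['eef_pos'],s['eef_rot'][2],[.697,.006,.224]))
E
```

```text
[0.69630176 0.00350653 0.31678939] [-3.13979241e+00  1.92188490e-04  1.61803918e+00] 0.000312626177520526 [-6.83641837e-02  3.83845276e-01  1.07744659e+00 -4.01042782e-04
  1.68206683e+00 -1.68644737e+00]
[0.0983084  0.03260881 3.71157564]
```

View pics/s2.png

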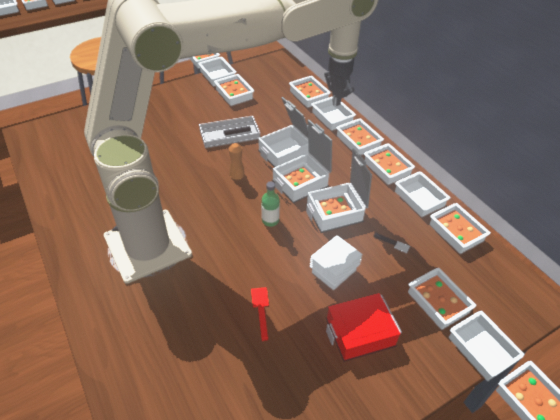

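>>> apply_moves:
  targets: "0.1 0 1 0;0 0 1 0;0 0 1 0;0 0 0.7 0;0 -0.6 0 0;0 -0.6 0 0;0 -0.5 0 0;0 -0.56 0.04 0;0 -0.56 0.1 0;0 -0.55 0.15 0;0 -0.53 0.21 0;0 0 0 0"

```text
time: 19.4
eef_pos: [0.5978, 0.0038, 0.2132]
eef_rot: [-3.141, -0.0, 1.621]
wrist_force: [-0.1, 0.5, 0.6]
grip_width: -0.0002
```

>>> apply_moves:
  targets: "0 -0.5 0.26 0;0 -0.48 0.31 0;0 -0.44 0.36 0;0 -0.41 0.4 0;0 -0.36 0.43 0;0 -0.32 0.47 0;0 -0.27 0.5 0;0 -0.22 0.52 0;0 -0.17 0.54 0;0 0 0 0"

```text
time: 20.65
eef_pos: [0.5179, -0.0005, 0.1168]
eef_rot: [-3.139, -0.0, 1.62]
wrist_force: [-0.1, -0.4, 0.4]
grip_width: -0.0003
```

>>> apply_moves:
  targets: "0 -0.11 0.2 0;0 0 0.15 0;0 0 0.1 0;0 0 0.1 0;0 0 0 0"

```text
time: 21.28
eef_pos: [0.5166, -0.0007, 0.1046]
eef_rot: [-3.142, 0.0, 1.62]
wrist_force: [-0.3, -0.5, -0.0]
grip_width: -0.0002
```

>>> apply_moves:
  targets: "0 0 0.15 0;0 0 0.15 0;0 0 0.1 0;0 0 0 0"

```text
time: 21.78
eef_pos: [0.5168, -0.0008, 0.0954]
eef_rot: [3.141, 0.0, 1.621]
wrist_force: [-2.3, -0.8, 5.6]
grip_width: -0.0
```

>>> apply_moves:
  targets: "0 0 0.1 0;0 0 0.1 0;0 0 0.1 0;0 0 0 0"

```text
time: 22.28
eef_pos: [0.5166, -0.0008, 0.0885]
eef_rot: [-3.141, 0.0, 1.621]
wrist_force: [-8.5, 0.2, 16.1]
grip_width: -0.0
```

>>> apply_moves:
  targets: "0 0 0.1 0;0 0 0 0"

```text
time: 22.52
eef_pos: [0.5167, -0.0008, 0.0878]
eef_rot: [-3.141, 0.0, 1.621]
wrist_force: [-18.2, 0.8, 34.0]
grip_width: -0.0001
```

>>> apply_moves:
  targets: "0 0 -0.1 0;0 0 -0.1 0;0 0 0 0"

```text
time: 22.9
eef_pos: [0.5167, -0.0007, 0.0896]
eef_rot: [3.141, -0.0, 1.621]
wrist_force: [1.5, 0.2, 1.8]
grip_width: 0.0001
```

>>> apply_moves:
  targets: "0 0 -1 0;0 0 -1 0;0 0 -1 0;0 0 -1 0;0 0 -1 0;0 0 -1 0;0 0 -1 0;0 0 -1 0.7;0 0 -1 0.76;-0.6 0.96 -0.2 0;-0.6 0.96 0 0;-0.6 0.96 0 0"

```text
time: 24.4
eef_pos: [0.5786, -0.06, 0.3192]
eef_rot: [-3.141, -0.0, 1.366]
wrist_force: [0.3, 0.9, 0.2]
grip_width: 0.0
```

>>> apply_moves:
  targets: "-0.6 0.96 0 0;-0.6 0.96 0 0;-0.6 0.96 0 0;-0.6 0.96 0 0;-0.7 0.96 0 0;-0.7 0.96 0 0;-0.7 0.96 0 0;0 0 0 0;0 0 0 0"

```text
time: 25.52
eef_pos: [0.7193, -0.2034, 0.3188]
eef_rot: [-3.14, -0.0, 1.366]
wrist_force: [0.0, 1.0, 0.1]
grip_width: 0.0001
```

```bash
python3 - <<'E'
from h import *
d=snap('side');w=snap('wrist');s=d['st']
a=cv2.resize(d['color'][80:240,190:390],None,fx=2.5,fy=2.5,interpolation=cv2.INTER_CUBIC)
b=w['color'][:,:]; b=cv2.resize(b,(533,400))[:,:290]
cv2.imwrite('pics/m1.png',np.hstack([a,b])[:,:,::-1]);print(s['eef_pos'],s['eef_rot'],tool(s['eef_pos'],s['eef_rot'][2],[.721,-.204,.224]))
E
```

```text
[ 0.71926831 -0.20344401  0.31878892] [-3.14024972e+00 -4.37851597e-04  1.36571462e+00] [-0.00766748  0.07234506  3.79155696]
```

View pics/m1.png

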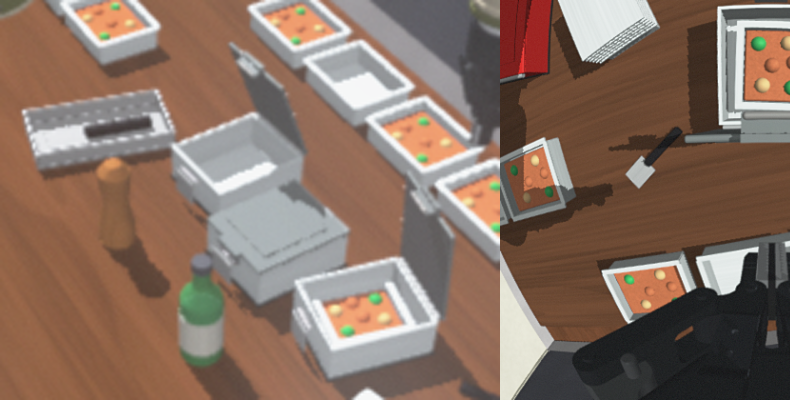

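Lid b is shut at (280,235) in the side crop, lid c is still open, and the spatula is in the pan. I'll use the same sweep for lid a.

>>> apply_moves:
  targets: "0 0.07 1 0;0 0 1 0;0 0 1 0;0 0 0.8 0;0 -0.6 0 0;0 -0.6 0 0;0 -0.5 0 0;0 -0.56 0.04 0;0 -0.56 0.1 0;0 -0.55 0.15 0;0 -0.53 0.21 0;0 0 0 0"

```text
time: 27.12
eef_pos: [0.6251, -0.1838, 0.2124]
eef_rot: [-3.142, -0.0, 1.366]
wrist_force: [-0.0, 0.5, 0.1]
grip_width: 0.0001
```

>>> apply_moves:
  targets: "0 -0.5 0.26 0;0 -0.48 0.31 0;0 -0.44 0.36 0;0 -0.41 0.4 0;0 -0.36 0.43 0;0 -0.32 0.47 0;0 -0.27 0.5 0;0 -0.22 0.52 0;0 -0.17 0.54 0;0 -0.11 0.3 0;0 0 0.2 0;0 0 0 0"

```text
time: 28.62
eef_pos: [0.5453, -0.1675, 0.1046]
eef_rot: [-3.141, -0.0, 1.366]
wrist_force: [-0.7, 0.5, -0.3]
grip_width: 0.0001
```

>>> apply_moves:
  targets: "0 0 0.15 0;0 0 0.15 0;0 0 0.1 0;0 0 0 0"

```text
time: 29.12
eef_pos: [0.5458, -0.1678, 0.0976]
eef_rot: [3.141, 0.0, 1.366]
wrist_force: [-11.8, 3.1, 21.6]
grip_width: -0.0001
```

>>> apply_moves:
  targets: "0 0 0.1 0;0 0 0.1 0;0 0 0 0"

```text
time: 29.5
eef_pos: [0.5454, -0.1676, 0.0897]
eef_rot: [-3.142, 0.0, 1.366]
wrist_force: [-0.3, 0.4, 1.1]
grip_width: -0.0003
```

>>> apply_moves:
  targets: "0 0 0.1 0;0 0 0 0"

```text
time: 29.75
eef_pos: [0.5456, -0.1677, 0.0887]
eef_rot: [3.141, 0.0, 1.366]
wrist_force: [-6.0, 1.5, 12.7]
grip_width: -0.0002
```

>>> apply_moves:
  targets: "0 0 -0.2 0;0 0 -1 0;0 0 -1 0;0 0 -1 0;0 0 -1 0;0 0 -1 0;0 0 -1 0;0 0 -1 0;0 0 -1 0;-0.4 -0.7 0 0;-0.4 -0.7 0 0;0 0 0 0"

```text
time: 31.25
eef_pos: [0.5065, -0.1804, 0.2925]
eef_rot: [3.142, 0.0, 1.365]
wrist_force: [0.1, -0.1, -0.7]
grip_width: 0.0
```

```bash
python3 - <<'E'
from h import *
d=snap('side');w=snap('wrist')
a=cv2.resize(d['color'][90:290,190:390],None,fx=2,fy=2,interpolation=cv2.INTER_CUBIC)
b=cv2.resize(w['color'],(533,400))[:,133:]
cv2.imwrite('pics/m2.png',np.hstack([a,b])[:,:,::-1]);print(d['st']['eef_pos'],d['st']['wrist_force'])
E
```

```text
[ 0.50649737 -0.18037806  0.29248673] [ 0.07018172 -0.13685748 -0.73945994]
```

View pics/m2.png

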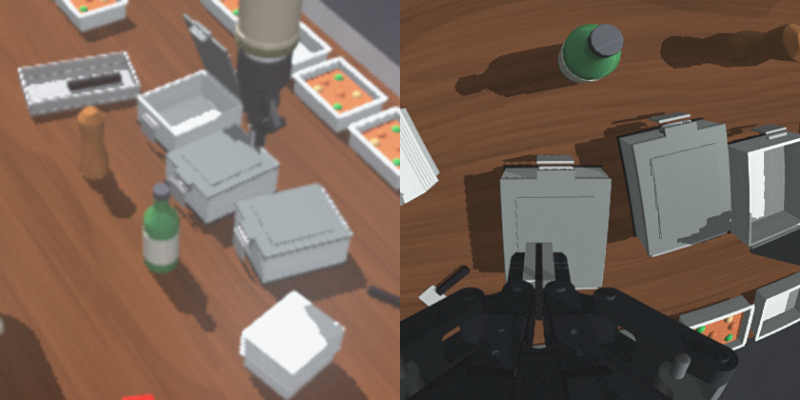

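Both lids are shut with their tongues over the catches, at (290,230) and (220,170) in the side crop. The third lid is open, the spatula is in the pan, and the bottle, mill and stack are standing where they were.

```bash
python3 -c "
from plant import ctrl
print(ctrl.hand_in())"
```

```text
the job is handed in; nothing more can be done
None
```

I laid the spatula flat in the steel pan, then swept and pressed the lids of box_b and box_a down until they snapped. I handed the job in at about 31 s on the robot's clock; the hand-in reported no verdict.

- **Catches:** each lid rested firmly at its shut height. When I backed off box_b by about 2 mm the force dropped to about 2 N. On box_a the force went from about 22 N to about 1 N as it snapped.
- **Pressing force:** the highest wrist force I read was about 39 N, when I pressed box_b once more after it had snapped. That was through the fingertips, but it is close to the 40 N limit for the arm or gripper body.
- **Last pictures:** both filled boxes are shut, box_c's lid is still open, and the spatula lies inside the pan walls. The bottle, mill and stack look upright and unmoved by eye, and the gripper is clear of everything.
- **Disagreements along the way:** my first reading of the lid tip heights came out 1–3 cm too high, and re-measuring at the lid corners corrected it. The two views of the pan's centre differed by about 8 mm, so I used a point between them.

I did not measure the final lid angles or bystander positions in numbers.

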